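Clamp a tube box on the notched bench track

TASK

Clamp the white tube box on the bench track: hold the red release bar up and slide the blue carriage along the track so that it pushes the box home against the end stop and its sprung pad is pressed right in, gently, without squeezing the box hard or dragging the latch over the notches. Then let go of the bar so that it drops fully into the nearest notch and the carriage stays locked with the pad still pressing the box against the stop. Leave the other things on the table alone.

Things in the scene. Friction and masses are not known exactly. Their poses are not given: they have to be found in the camera images.
- track: aluminium bench track fixed to the table, base plate 136 mm wide (its x), 450 mm long (its y, from -190 to +260 mm), 12 mm thick. Origin at table height on its long centre line. The carriage slides along its +y towards the end stop and pushes the box before it; the box slides on the plate between two steel guides with 2 mm play each side.
- stop_range (a point): middle of the range of the grey end stop (46 mm high, yellow face), a fixed point on the track. The stop stands across the track at its +y end, but is clamped elsewhere each time: its face lies up to 30 mm from this point either way along the track's y and is not reported, so where the box is home must be felt.
- teeth_start (a point): -y end of the right-hand (+x) steel strip of teeth, at the top of the first tooth, 24 mm above the table. 21 teeth run from here along +y with a notch every 9 mm, a like strip on the other side. Before them is one long parking notch, where the latch starts. Pushing the carriage with the latch down among the teeth jams it.
- carriage: blue carriage on the track, block 104 mm wide, 70 mm long, carrying the release bar with its latch and the sprung pad. Origin at table height on the track's centre line, straight under the bar; axes as the track's. It can slide 250 mm towards the track's +y, against about 1.5 N of friction plus 30 N per m/s.
- carriage_top (a point): middle of the carriage block's top, 50 mm above the table. Once the bar is let go, the pressed pad drives the carriage back by at most 10 mm, until the latch drops into the nearest notch behind it; only if the pad was pressed right in, or nearly, is the box then surely still pressed.
- pad_front (a point): where the face of the black sprung pad (60 x 40 mm) on the carriage's +y side stands while nothing presses it, 62 mm ahead of the carriage's origin (the point does not move in with the pad). The pad gives from 1.5 N on, by 12 mm at 0.9 N per mm, and meets a hard stop at about 12.3 N. Over 20 N squeezes the box too hard.
- release_bar (a joint): lift of the red release bar above its lowest position, in m: 0 = down in a notch, about 0.009 = latch resting on top of a tooth, above 0.010 = clear of the teeth, 0.014 = upper limit. Spring and weight pull it down with about 6 N (down) to 8 N (up). It moves straight up and down on the carriage and slides along with it.
- bar_mid (a point): middle of the red release bar: a round bar of 12 mm diameter lying level across the track (along the track's x), 95 mm above the table when down, with 100 mm free between its two steel uprights and 39 mm of free space between its underside and the carriage block. Axes as the track's.
- tube_box: white 25-place tube box with coloured caps, 76 x 76 mm, 51 mm high with the caps, 0.25 to 0.5 kg, standing on the track between carriage and end stop, 20 mm or more short of being home. Origin at the centre of its underside.
- spare_box: brown 25-place tube box, 76 x 76 x 51 mm, lying beside the far side of the track; not part of the job. Origin at the centre of its underside.
- vial_rack: orange rack with ten small tubes, 55 x 120 x 54 mm, beside the far side of the track; not part of the job. Origin at the centre of its underside.
- forceps: steel forceps 150 mm long lying on the table between robot and track; not part of the job. Origin at the centre of its underside.
- flask_a: white transport flask with blue band and black cap, 120 mm diameter, 250 mm tall, to the left (+y) of the track; not part of the job. Origin at the centre of its underside.
- flask_b: second such flask; not part of the job. Origin at the centre of its underside.
- tank_lid: blue round tank lid, 170 mm diameter, 80 mm high, to the right (-y) of the track; not part of the job. Origin at the centre of its underside.
- jar: clear jar with blue cap, 60 mm diameter, 80 mm high; not part of the job. Origin at the centre of its underside.

How it is judged:
On the way, in this order (a step that is already met when the one before it is completed fails the run):
1. the release bar is lifted clear of the teeth (value of joint release_bar above 0.009 m), for 0.1 s.
2. the carriage presses the box home against the stop with its sprung pad (contact force between carriage and tube_box above 9 N), for 0.1 s.
At the end, for the whole second after the job is handed in: The release bar has dropped fully into a notch (lift under 2.5 mm); carriage and box are at rest; the box stands flat on the track against the end stop, the carriage's pad pressing it there with more than 2.5 N (value of joint release_bar below 0.0025 m and contact force between carriage and tube_box above 2.5 N and y of tube_box in the frame of track above 0.128 m and angle between tube_box's own z axis and vertical below 0.05 rad and linear speed of each of tube_box, carriage below 0.01 m/s); the robot touches nothing.
It fails at once if the box is squeezed with more than 20 N (contact force between carriage and tube_box above 20 N).
It fails at once if the latch is dragged or rammed against the notches with more than 40 N (contact force between carriage and track above 40 N).
It fails at once if another thing on the table is moved by more than 20 mm (distance of any of spare_box, vial_rack, forceps, flask_a, flask_b, tank_lid, jar from where it was at the start of the episode above 0.02 m).
It also fails if it takes over 64 s, if anything falls off the work surface, if the arm or the gripper's body presses on something with over 40 N, if the wrist force passes 120 N, or if a joint passes its speed limit or range.

ROBOT

A 7-joint arm with a two-finger parallel gripper is mounted at the origin on the work surface. World frame = base frame: x ahead of the robot, y to its left, z up, the work surface at z = 0. Lengths are in m, angles in rad, forces in N, time in s.
With the tool pointing down it reaches from about 0.4 to 0.875 m from the base axis. Payload 19.3 kg.
Tool frame: the origin (TCP) lies on the centre line of the jaws, within the pads' length; the fingertips stand 19 mm ahead of it and the grasp point (between the pads) is the TCP (bot.nose_length is the distance from the TCP to the fingertips, in m); y points along the fingers, z is the direction in which the jaws open and shut, and the axes are right-handed (so a half turn about y gives the same grasp; the last joint's range is limited). The gripper opens to 85 mm and grips with 20 to 120 N. Pads are 22 mm wide; open, the fingers measure 114 mm over their backs; the gripper's body (76 mm by 85 mm) begins 54 mm behind the grasp point. The pads swing forward as they close: fully open they stand 13 mm farther back than shut.
Start: joints at [-1.182, 0.521, -0.036, 1.599, 0.021, 1.021, -0.113], TCP at [0.277, 0.56, 0.25] pointing down, gripper open.
Joint ranges: [-2.91, 2.91], [-0.3, 2.13], [-1.5, 1.42], [0.17, 2.43], [-1.26, 4.41], [0.16, 1.93], [-2.52, 2.52]. Speed limits (rad/s): [1.89, 1.89, 2.39, 2.39, 3.01, 3.01, 3.01].

INTERFACE

Orientations are given as [roll, pitch, yaw] about the fixed x, y, z axes, in that order (R = Rz(yaw) Ry(pitch) Rx(roll)).
In Python, from workcell import observe, cams, workorder, bot gives the robot as it stands. The module is installed in compiled form; this text tells all that it offers.
- The arm moves only by the tool apply_moves, never from a script. Its arguments are lists of equal length, an entry for each row: "jaw": the opening, from -1 (shut) to 1 (fully open), so that 0 is half open; "translation": the shift along the world's x, y, z in m, a list of three; "angular": the turn, a rotation vector about the world's x, y, z in degrees, a list of three. In form: {"jaw": [jaw, ...], "translation": [[x, y, z], ...], "angular": [[ax, ay, az], ...]}. A call has 1 to 5 rows; each row is the pose to reach, as a shift and turn from the pose commanded when the call began; what a row does not reach only later rows make up. A row lasts 1/10 s, in which the tool goes at most 50 mm and 8.59 degrees, less where a joint would pass 70% of its speed; a pose out of reach is approached as far as the arm can. A call with a gripper value outside its range is refused whole. The fingers move at their own pace and stop on an object; "newtons" is the grip in N (left out, the last holds). Time passes only in rows, so rows that repeat a pose let the fingers close. It gives the time, the measured TCP pose, the force and the opening at its end, in the units of the state.
- observe(): the state, without advancing time (a new reading comes with each control period).
- cams.grab_frame(name): name is "side" or "top" or "wrist"; returns a dict with "pixels" (420x560x3 uint8, red, green, blue), "mtx" (3x3 intrinsics, pixels), "distortion" ([k1, k2, p1, p2, k3] as OpenCV has them; the pictures are not rectified), "R" (3x3) and "t" (3): a world point X has camera coordinates R X + t. Camera axes: x right, y down, z forward; pixel columns grow to the right and rows downward; lengths in m; the calibration is good to about 2 mm. A picture is of the moment at which its call begins. There is no depth.
- workorder.job_done(): hands the job in, once; it reports no verdict.
The state is a dict: "clock": time; "qpos": joint angles; "qd": joint speeds; "joint_efforts": joint torques, N m; "position": TCP position; "tool_rot": TCP orientation; "force": force on the tool from outside, world axes, zero at the start; "moment": the same for the moment, N m; "grip_width": finger opening in m.
Only numpy, scipy, OpenCV 4.12 (cv2) and the standard library are available. Lean on these libraries where they do the work, as an engineer would, in place of code of your own. Each camera call takes 0.05 s, during which the arm holds its last target. There are 200 camera calls.

## Working session

There is one attempt and no reset: what is moved stays moved. The work goes in short steps, Python scripts to look and compute and a tool call to move; the robot and the scene stay as the last step left them, time stands still between calls to the robot, and variables do not carry over. Pictures are saved under pics/ and viewed, about 8 in all and at most 12, crops included, and the job is handed in when it is done.

Besides the shell and the picture viewer there is one more tool, called after "Call:" by a JSON object that holds its "api" and its "payload". apply_moves: Moves the arm, as the interface text tells. Its arguments: {"type":"object","properties":{"jaw":{"type":"array"},"translation":{"type":"array"},"angular":{"type":"array"},"newtons":{"type":"number"}},"required":["jaw","translation","angular"]}

```bash
mkdir -p pics; cat > h.py <<'E'
import numpy as np, cv2
from workcell import observe, cams, workorder, bot
def grab(n,save=None):
    f=cams.grab_frame(n)
    if save: cv2.imwrite('pics/'+save,cv2.cvtColor(f['pixels'],cv2.COLOR_RGB2BGR))
    return f
def ray(f,uv,z):
    p=cv2.undistortPoints(np.array(uv,float).reshape(-1,1,2),np.array(f['mtx'],float),np.array(f['distortion'],float)).reshape(-1,2)
    R=np.array(f['R']);t=np.array(f['t']);C=-R.T@t
    d=np.c_[p,np.ones(len(p))]@R
    return C+d*((z-C[2])/d[:,2])[:,None]
def proj(f,X):
    return cv2.projectPoints(np.array(X,float).reshape(-1,1,3),cv2.Rodrigues(np.array(f['R'],float))[0],np.array(f['t'],float),np.array(f['mtx'],float),np.array(f['distortion'],float))[0].reshape(-1,2)
E
python3 - <<'E'
from h import *
for n in('top','side'):
    f=grab(n,n+'0.png'); print(n,-np.array(f['R']).T@np.array(f['t']))
print(observe())
E
```

```text
top [ 0.46652546 -0.00930882  1.11951074]
side [-0.0411042  -0.90905409  0.95380823]
{'clock': 0.1, 'qpos': array([-1.18220441,  0.52196303, -0.03633039,  1.5999256 ,  0.0212008 ,
        1.02111581, -0.1127767 ]), 'qd': array([ 2.09246497e-03, -2.94436927e-03, -3.59751623e-04, -1.57516053e-05,
        4.05553209e-04, -5.80809449e-04,  8.74825002e-05]), 'joint_efforts': array([ 4.32450674e-03, -9.28476763e+01,  1.98422112e+00, -3.70523071e+01,
        1.80835737e-02,  5.49044998e-03, -3.50237428e-05]), 'position': array([0.27669567, 0.56010568, 0.24978697]), 'tool_rot': array([-1.57182066e+00, -7.10181614e-05, -4.58777030e-01]), 'force': array([ 0.19305205, -0.80456744, -0.58494456]), 'moment': array([-0.04134354, -0.03649309,  0.01372176]), 'grip_width': 0.08581340230883339}
```

View pics/top0.png

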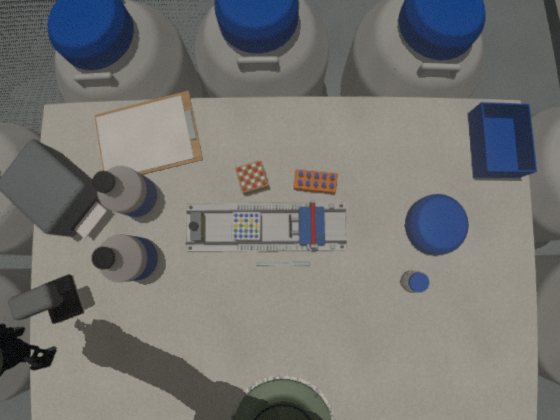

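View pics/side0.png

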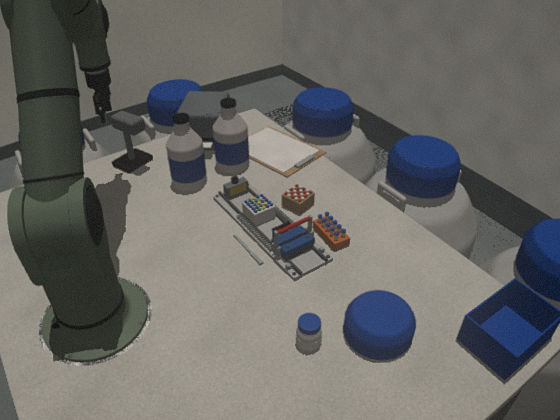

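The top view shows the track lying nearly along world y, with +y to the left. The red bar is at about (314,225), the box at (246,226) and the stop at about (195,227). Next I'll measure the bar and the track direction.

```bash
python3 - <<'E'
from h import *
f=grab('top');im=f['pixels'];hsv=cv2.cvtColor(im,cv2.COLOR_RGB2HSV)
m=((hsv[...,0]<8)|(hsv[...,0]>172))&(hsv[...,1]>130)&(hsv[...,2]>60)
m[:, :300]=0;m[:,330:]=0;m[:195]=0;m[255:]=0
p=np.argwhere(m)[:,::-1].astype(np.float32);print(len(p),p.min(0),p.max(0))
W=ray(f,p,0.1);c=W.mean(0);u=np.linalg.svd(W-c)[2][0]
print('bar top',c,u,W.min(0),W.max(0))
b=(hsv[...,0]>100)&(hsv[...,0]<125)&(hsv[...,1]>100)
b[:, :285]=0;b[:,340:]=0;b[:200]=0;b[:204]=0;b[252:]=0
p=np.argwhere(b)[:,::-1].astype(np.float32);r=cv2.minAreaRect(p);print(r);print(ray(f,cv2.boxPoints(r),0.05))
cv2.imwrite('pics/c.png',cv2.resize(cv2.cvtColor(im[190:275,170:360],cv2.COLOR_RGB2BGR),None,fx=4,fy=4,interpolation=cv2.INTER_CUBIC))
g=grab('side');hs=cv2.cvtColor(g['pixels'],cv2.COLOR_RGB2HSV)
m=((hs[...,0]<6)|(hs[...,0]>172))&(hs[...,1]>130)&(hs[...,2]>60);m[:, :268]=0;m[:,316:]=0;m[:212]=0;m[240:]=0
p=np.argwhere(m)[:,::-1].astype(np.float32);print(len(p),p.min(0),p.max(0),p.mean(0));print(ray(g,[p.mean(0)],0.097))
E
```

```text
125 [311. 203.] [314. 243.]
bar top [ 0.55901742 -0.08161396  0.1       ] [-9.99958997e-01 -9.05560403e-03 -3.00289529e-29] [ 0.50709921 -0.08539189  0.1       ] [ 0.61100679 -0.07732369  0.1       ]
((311.5, 225.0), (36.0, 23.0), 90.0)
[[ 0.60731136 -0.05095679  0.05      ]
 [ 0.60688017 -0.11368441  0.05      ]
 [ 0.50889653 -0.11198598  0.05      ]
 [ 0.5093683  -0.0498779   0.05      ]]
113 [277. 217.] [309. 233.] [292.38937 224.8938 ]
[[ 0.55536823 -0.0826763   0.097     ]]
```

View pics/c.png

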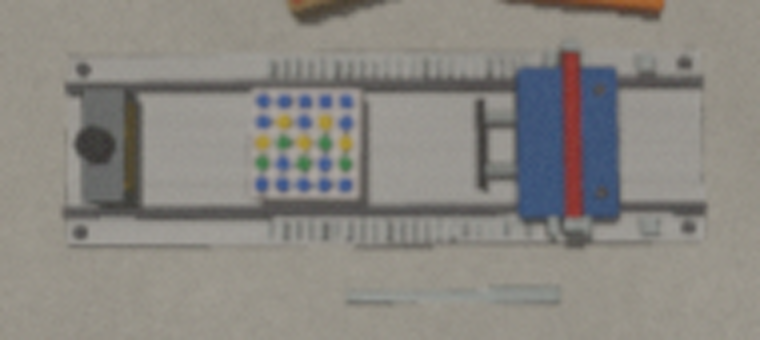

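Bar centre is about (0.557, -0.082) and track yaw about +0.009 rad. Before crossing I'll raise the tool above the flasks.

Call:
{"api": "apply_moves", "payload": {"jaw": [1,1,1,1,1], "translation": [[0,0,0.05],[0,0,0.1],[0,0,0.15],[0,-0.04,0.17],[0.01,-0.08,0.17]], "angular": [[0,0,0],[0,0,0],[0,0,0],[0,0,7],[0,0,14]]}}

```text
clock: 0.7
position: [0.286, 0.4807, 0.423]
tool_rot: [-1.567, -0.001, -0.207]
force: [1.4, 0.4, -0.9]
grip_width: 0.0854
```

Call:
{"api": "apply_moves", "payload": {"jaw": [1,1,1,1,1], "translation": [[0.02,-0.045,0],[0.04,-0.09,0],[0.06,-0.135,0],[0.08,-0.18,0],[0.1,-0.225,0]], "angular": [[0,0,3],[0,0,6],[0,0,9],[0,0,12],[0,0,12.8]]}}

```text
clock: 1.2
position: [0.3872, 0.2533, 0.4204]
tool_rot: [-1.57, -0.0, 0.011]
force: [1.6, 0.8, -0.6]
grip_width: 0.0853
```

Call:
{"api": "apply_moves", "payload": {"jaw": [1,1,1,1,1], "translation": [[0.02,-0.045,0],[0.04,-0.09,0],[0.06,-0.135,0],[0.08,-0.18,0],[0.1,-0.225,0]], "angular": [[0,0,0],[0,0,0],[0,0,0],[0,0,0],[0,0,0]]}}

```text
clock: 1.7
position: [0.4871, 0.0283, 0.4205]
tool_rot: [-1.571, -0.0, 0.009]
force: [1.2, 1.2, 0.7]
grip_width: 0.0854
```

Call:
{"api": "apply_moves", "payload": {"jaw": [1,1,1,1,1], "translation": [[0.023,-0.037,-0.02],[0.046,-0.074,-0.045],[0.07,-0.11,-0.07],[0.07,-0.11,-0.12],[0.07,-0.11,-0.17]], "angular": [[0,0,0],[0,0,0],[0,0,0],[0,0,0],[0,0,0]]}}

```text
clock: 2.2
position: [0.557, -0.081, 0.2488]
tool_rot: [-1.571, -0.001, 0.007]
force: [2.4, 0.8, 0.1]
grip_width: 0.0853
```

```bash
python3 - <<'E'
from h import *
f=grab('wrist','w1.png');hs=cv2.cvtColor(f['pixels'],cv2.COLOR_RGB2HSV)
m=(((hs[...,0]<8)|(hs[...,0]>172))&(hs[...,1]>130)&(hs[...,2]>50)).astype(np.uint8)
n,l,s,c=cv2.connectedComponentsWithStats(m);
for i in np.argsort(-s[1:,4])[:3]+1:
    p=np.argwhere(l==i)[:,::-1].astype(float);W=ray(f,p,.097);k=W.mean(0);print(s[i],k,np.linalg.svd(W-k,full_matrices=False)[2][0],W.min(0),W.max(0))
print(observe()['position'])
E
```

```text
[ 270  126   14  131 1738] [ 0.55525494 -0.08256194  0.097     ] [ 9.99994551e-01  3.30121619e-03 -1.86138454e-18] [ 0.50527856 -0.08756785  0.097     ] [ 0.61181831 -0.07684038  0.097     ]
[442 292  10  10  79] [0.64854921 0.06471672 0.097     ] [9.54114302e-01 2.99442646e-01 6.11910726e-27] [0.64433531 0.06066087 0.097     ] [0.65314205 0.06876709 0.097     ]
[454 277  10  10  76] [0.63388634 0.07283963 0.097     ] [ 9.22734336e-01  3.85436564e-01 -9.67238922e-27] [0.62993384 0.06884486 0.097     ] [0.63849891 0.07671322 0.097     ]
[ 0.55356124 -0.07963123  0.24126651]
```

View pics/w1.png

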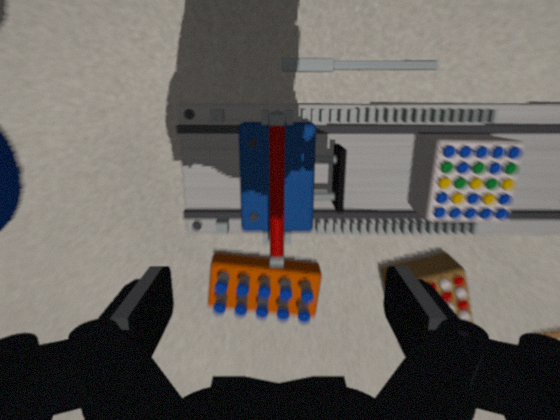

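Wrist view: the bar sits at column 277, centred under the tool to within a few mm, and the space for the fingers is free. Going down.

Call:
{"api": "apply_moves", "payload": {"jaw": [1,1,1,1,1], "translation": [[0,-0.002,-0.04],[0,-0.002,-0.08],[0,-0.002,-0.11],[0,-0.002,-0.13],[0,-0.002,-0.13]], "angular": [[0,0,0],[0,0,0],[0,0,0],[0,0,0],[0,0,0]]}}

```text
clock: 2.75
position: [0.556, -0.0813, 0.1192]
tool_rot: [-1.57, 0.003, 0.009]
force: [-1.2, 0.4, 1.1]
grip_width: 0.0856
```

Call:
{"api": "apply_moves", "payload": {"jaw": [1,1,1], "translation": [[0,0,0],[0,0,0],[0,0,0]], "angular": [[0,0,0],[0,0,0],[0,0,0]]}}

```text
clock: 3.05
position: [0.5575, -0.0816, 0.1218]
tool_rot: [-1.571, -0.002, 0.009]
force: [0.0, 0.4, 0.0]
grip_width: 0.0854
```

Call:
{"api": "apply_moves", "payload": {"jaw": [1,1,0,-0.5,-0.7], "translation": [[0,0,-0.015],[0,0,-0.025],[0,0,-0.025],[0,0,-0.025],[0,0,-0.025]], "angular": [[0,0,0],[0,0,0],[0,0,0],[0,0,0],[0,0,0]], "newtons": 40}}

```text
clock: 3.55
position: [0.5571, -0.0817, 0.0959]
tool_rot: [-1.571, -0.001, 0.009]
force: [0.2, -0.2, 1.0]
grip_width: 0.0443
```

Call:
{"api": "apply_moves", "payload": {"jaw": [-0.8,-1,-1,-1,-1], "translation": [[0,0,0],[0,0,0],[0,0,0],[0,0,0],[0,0,0]], "angular": [[0,0,0],[0,0,0],[0,0,0],[0,0,0],[0,0,0]]}}

```text
clock: 4.05
position: [0.557, -0.0817, 0.0958]
tool_rot: [-1.571, -0.001, 0.009]
force: [-0.6, -0.2, 5.4]
grip_width: 0.0107
```

Call:
{"api": "apply_moves", "payload": {"jaw": [-1,-1,-1,-1,-1], "translation": [[0,0,0.003],[0,0,0.006],[0,0,0.009],[0,0,0.012],[0,0,0.012]], "angular": [[0,0,0],[0,0,0],[0,0,0],[0,0,0],[0,0,0]]}}

```text
clock: 4.55
position: [0.5569, -0.0817, 0.1077]
tool_rot: [-1.571, -0.0, 0.009]
force: [2.2, -1.9, -7.3]
grip_width: 0.0101
```

Call:
{"api": "apply_moves", "payload": {"jaw": [-1,-1], "translation": [[0,0,0],[0,0,0]], "angular": [[0,0,0],[0,0,0]]}}

```text
clock: 4.75
position: [0.5568, -0.0817, 0.1073]
tool_rot: [-1.571, -0.0, 0.009]
force: [3.4, -1.1, -7.0]
grip_width: 0.0106
```

```bash
python3 - <<'E'
from h import *
o=observe();print(o['position'],o['force'],o['grip_width'])
f=grab('wrist','w2.png')
E
```

```text
[ 0.55684845 -0.08166545  0.10730235] [ 3.39158754 -1.11844625 -7.04498206] 0.01059576239830964
```

View pics/w2.png

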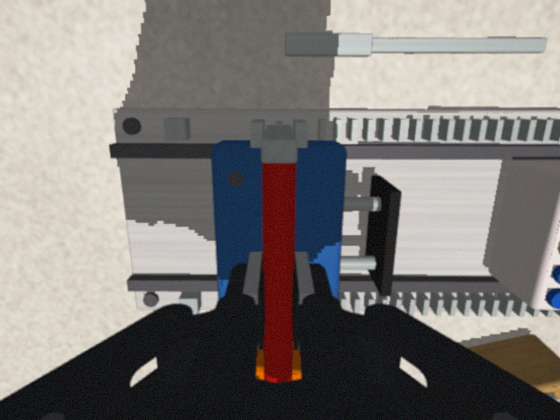

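Bar lifted about 11.5 mm at −7 N, which matches its spring and is short of the upper stop. The view shows the fingers on the bar mid. I'll lift 1 mm more and start sliding.

Call:
{"api": "apply_moves", "payload": {"jaw": [-1,-1,-1,-1,-1], "translation": [[0,0,0.001],[0,0.006,0.001],[0,0.016,0.001],[0,0.026,0.001],[0,0.036,0.001]], "angular": [[0,0,0],[0,0,0],[0,0,0],[0,0,0],[0,0,0]]}}

```text
clock: 5.3
position: [0.5567, -0.0459, 0.1084]
tool_rot: [-1.571, 0.0, 0.008]
force: [3.2, -5.3, -8.1]
grip_width: 0.0105
```

Call:
{"api": "apply_moves", "payload": {"jaw": [-1,-1,-1,-1,-1], "translation": [[-0.0004,0.01,0],[-0.0005,0.018,0],[-0.0006,0.026,0],[-0.0006,0.032,0],[-0.0007,0.034,0]], "angular": [[0,0,0],[0,0,0],[0,0,0],[0,0,0],[0,0,0]]}}

```text
clock: 5.8
position: [0.5565, -0.0111, 0.1085]
tool_rot: [-1.571, -0.001, 0.009]
force: [6.0, -2.3, -6.3]
grip_width: 0.0103
```

```bash
python3 - <<'E'
from h import *
o=observe();print(o['position'],o['force'],o['grip_width'])
a=grab('top');b=grab('side')
A=cv2.resize(a['pixels'][185:265,170:350],(720,320),interpolation=cv2.INTER_CUBIC)
B=cv2.resize(b['pixels'][160:290,205:365],(340,276),interpolation=cv2.INTER_CUBIC)
o=np.zeros((600,720,3),np.uint8);o[:320]=A;o[322:598,:340]=B
cv2.imwrite('pics/s3.png',o[...,::-1])
E
```

```text
[ 0.55648584 -0.01106751  0.10851798] [ 5.96156315 -2.33256769 -6.29797367] 0.010276448522331907
```

View pics/s3.png

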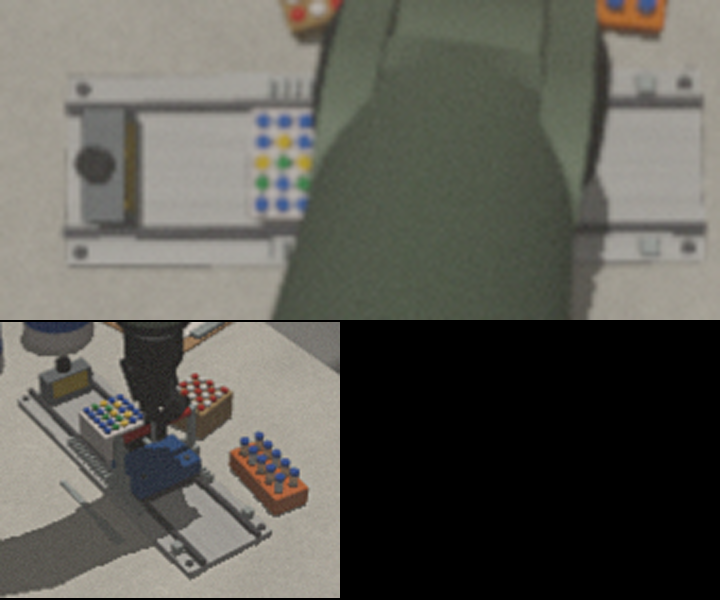

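```bash
python3 - <<'E'
from h import *
f=grab('top')
print(ray(f,[[170+252/4,226]],.045),ray(f,[[170+137/4,226]],.046),ray(f,[[170+362/4,226]],.03))
E
```

```text
[[0.55696393 0.1322838  0.045     ]] [[0.55730726 0.21134971 0.046     ]] [[0.55777134 0.057971   0.03      ]]
```

Call:
{"api": "apply_moves", "payload": {"jaw": [-1,-1,-1,-1,-1], "translation": [[0.001,0.003,0],[0.001,0.009,0],[0.001,0.015,0],[0.001,0.02,0],[0.001,0.02,0]], "angular": [[0,0,0],[0,0,0],[0,0,0],[0,0,0],[0,0,0]]}}

```text
clock: 6.45
position: [0.5566, 0.0097, 0.1082]
tool_rot: [-1.57, 0.001, 0.01]
force: [-2.6, 2.3, -7.4]
grip_width: 0.0103
```

Stop face is at about y = 0.211, so the pad should start to compress with the TCP at about y = 0.073 and be fully in at about 0.085. I'll slide to 0.05 and then creep.

Call:
{"api": "apply_moves", "payload": {"jaw": [-1,-1,-1,-1,-1], "translation": [[0,0.004,0],[-0.0001,0.01,0],[-0.0002,0.016,0],[-0.0002,0.022,0],[-0.0002,0.026,0]], "angular": [[0,0,0],[0,0,0],[0,0,0],[0,0,0],[0,0,0]]}}

```text
clock: 6.95
position: [0.5565, 0.0346, 0.1083]
tool_rot: [-1.571, 0.001, 0.009]
force: [-3.7, -4.2, -7.7]
grip_width: 0.0104
```

Call:
{"api": "apply_moves", "payload": {"jaw": [-1,-1,-1,-1,-1], "translation": [[0,0.004,0],[-0.0001,0.008,0],[-0.0002,0.012,0],[-0.0002,0.016,0],[-0.0002,0.016,0]], "angular": [[0,0,0],[0,0,0],[0,0,0],[0,0,0],[0,0,0]]}}

```text
clock: 7.45
position: [0.5565, 0.0512, 0.1083]
tool_rot: [-1.57, 0.001, 0.01]
force: [-3.7, 1.3, -7.4]
grip_width: 0.0103
```

Call:
{"api": "apply_moves", "payload": {"jaw": [-1,-1,-1,-1,-1], "translation": [[0,0.002,0],[0,0.005,0],[0,0.008,0],[0,0.01,0],[0,0.01,0]], "angular": [[0,0,0],[0,0,0],[0,0,0],[0,0,0],[0,0,0]]}}

```text
clock: 7.95
position: [0.5564, 0.0606, 0.1083]
tool_rot: [-1.571, 0.001, 0.009]
force: [-4.9, -0.6, -7.8]
grip_width: 0.0107
```

Call:
{"api": "apply_moves", "payload": {"jaw": [-1,-1,-1,-1,-1], "translation": [[0,0.001,0],[0,0.003,0],[0,0.005,0],[0,0.006,0],[0,0.006,0]], "angular": [[0,0,0],[0,0,0],[0,0,0],[0,0,0],[0,0,0]]}}

```text
clock: 8.45
position: [0.5564, 0.0663, 0.1083]
tool_rot: [-1.571, 0.001, 0.009]
force: [-3.9, -2.2, -6.8]
grip_width: 0.0107
```

Call:
{"api": "apply_moves", "payload": {"jaw": [-1,-1,-1,-1], "translation": [[-0.0005,0.001,0],[-0.0005,0.003,0],[-0.0005,0.005,0],[-0.0005,0.005,0]], "angular": [[0,0,0],[0,0,0],[0,0,0],[0,0,0]]}}

```text
clock: 8.85
position: [0.5563, 0.0718, 0.1084]
tool_rot: [-1.571, -0.0, 0.009]
force: [-2.1, -0.9, -7.4]
grip_width: 0.0105
```

Call:
{"api": "apply_moves", "payload": {"jaw": [-1,-1,-1,-1], "translation": [[0,0.001,0],[0,0.002,0],[0,0.003,0],[0,0.003,0]], "angular": [[0,0,0],[0,0,0],[0,0,0],[0,0,0]]}}

```text
clock: 9.25
position: [0.5563, 0.0746, 0.1084]
tool_rot: [-1.571, -0.0, 0.009]
force: [-1.1, -3.1, -6.8]
grip_width: 0.0105
```

Call:
{"api": "apply_moves", "payload": {"jaw": [-1,-1,-1,-1], "translation": [[0,0.001,0],[0,0.002,0],[0,0.003,0],[0,0.003,0]], "angular": [[0,0,0],[0,0,0],[0,0,0],[0,0,0]]}}

```text
clock: 9.65
position: [0.5563, 0.0776, 0.1084]
tool_rot: [-1.571, -0.0, 0.009]
force: [-1.0, -2.3, -7.9]
grip_width: 0.0109
```

Call:
{"api": "apply_moves", "payload": {"jaw": [-1,-1,-1,-1], "translation": [[0,0.001,0],[0,0.002,0],[0,0.003,0],[0,0.003,0]], "angular": [[0,0,0],[0,0,0],[0,0,0],[0,0,0]]}}

```text
clock: 10.05
position: [0.5562, 0.0806, 0.1084]
tool_rot: [-1.571, -0.0, 0.009]
force: [-0.1, -2.0, -7.7]
grip_width: 0.0105
```

Call:
{"api": "apply_moves", "payload": {"jaw": [-1,-1,-1,-1], "translation": [[0,0.001,0],[0,0.002,0],[0,0.002,0],[0,0.002,0]], "angular": [[0,0,0],[0,0,0],[0,0,0],[0,0,0]]}}

```text
clock: 10.45
position: [0.5562, 0.0824, 0.1084]
tool_rot: [-1.571, -0.0, 0.009]
force: [1.0, -4.5, -7.3]
grip_width: 0.0106
```

Call:
{"api": "apply_moves", "payload": {"jaw": [-1,-1,-1,-1], "translation": [[0,0.001,0],[0,0.002,0],[0,0.002,0],[0,0.002,0]], "angular": [[0,0,0],[0,0,0],[0,0,0],[0,0,0]]}}

```text
clock: 10.85
position: [0.5562, 0.0842, 0.1084]
tool_rot: [-1.571, -0.0, 0.009]
force: [0.3, -5.1, -5.7]
grip_width: 0.0103
```

Call:
{"api": "apply_moves", "payload": {"jaw": [-1,-1,-1,-1], "translation": [[0,0.001,0],[0,0.002,0],[0,0.002,0],[0,0.002,0]], "angular": [[0,0,0],[0,0,0],[0,0,0],[0,0,0]]}}

```text
clock: 11.25
position: [0.5562, 0.0859, 0.1084]
tool_rot: [-1.571, -0.0, 0.008]
force: [0.1, -6.9, -8.2]
grip_width: 0.0103
```

Call:
{"api": "apply_moves", "payload": {"jaw": [-1,-1,-1,-1], "translation": [[0,0.001,0],[0,0.002,0],[0,0.002,0],[0,0.002,0]], "angular": [[0,0,0],[0,0,0],[0,0,0],[0,0,0]]}}

```text
clock: 11.65
position: [0.5562, 0.0876, 0.1083]
tool_rot: [-1.572, 0.0, 0.008]
force: [0.0, -8.7, -8.4]
grip_width: 0.0103
```

The force now rises at about 0.9 N/mm, so the box is home and the pad is compressing.

Call:
{"api": "apply_moves", "payload": {"jaw": [-1,-1,-1,-1], "translation": [[0,0.001,0],[0,0.002,0],[0,0.002,0],[0,0.002,0]], "angular": [[0,0,0],[0,0,0],[0,0,0],[0,0,0]]}}

```text
clock: 12.05
position: [0.5562, 0.0893, 0.1084]
tool_rot: [-1.572, 0.0, 0.008]
force: [0.5, -8.8, -6.5]
grip_width: 0.0109
```

Call:
{"api": "apply_moves", "payload": {"jaw": [-1,-1,-1,-1], "translation": [[0,0.0005,0],[0,0.001,0],[0,0.001,0],[0,0.001,0]], "angular": [[0,0,0],[0,0,0],[0,0,0],[0,0,0]]}}

```text
clock: 12.45
position: [0.5562, 0.09, 0.1083]
tool_rot: [-1.572, 0.0, 0.008]
force: [-0.5, -10.2, -7.0]
grip_width: 0.0103
```

Call:
{"api": "apply_moves", "payload": {"jaw": [-1,-1,-1,-1], "translation": [[0,0.0005,0],[0,0.001,0],[0,0.001,0],[0,0.001,0]], "angular": [[0,0,0],[0,0,0],[0,0,0],[0,0,0]]}}

```text
clock: 12.85
position: [0.5562, 0.0909, 0.1084]
tool_rot: [-1.572, 0.0, 0.008]
force: [-0.6, -11.8, -6.9]
grip_width: 0.0104
```

Call:
{"api": "apply_moves", "payload": {"jaw": [-1,-1,-1,-1], "translation": [[0,0.0005,0],[0,0.001,0],[0,0.001,0],[0,0.001,0]], "angular": [[0,0,0],[0,0,0],[0,0,0],[0,0,0]]}}

```text
clock: 13.25
position: [0.5562, 0.0918, 0.1083]
tool_rot: [-1.572, 0.0, 0.008]
force: [-0.5, -12.9, -6.5]
grip_width: 0.0104
```

Call:
{"api": "apply_moves", "payload": {"jaw": [-1,-1,-1,-1], "translation": [[0,0.0005,0],[0,0.001,0],[0,0.001,0],[0,0.001,0]], "angular": [[0,0,0],[0,0,0],[0,0,0],[0,0,0]]}}

```text
clock: 13.65
position: [0.5562, 0.0926, 0.1083]
tool_rot: [-1.573, 0.0, 0.008]
force: [0.6, -13.4, -6.3]
grip_width: 0.0105
```

Call:
{"api": "apply_moves", "payload": {"jaw": [-1,-1,-1,-1], "translation": [[0,0.0003,0],[0,0.0005,0],[0,0.0005,0],[0,0.0005,0]], "angular": [[0,0,0],[0,0,0],[0,0,0],[0,0,0]]}}

```text
clock: 14.05
position: [0.5562, 0.0927, 0.1083]
tool_rot: [-1.573, 0.0, 0.007]
force: [0.3, -15.6, -6.8]
grip_width: 0.0102
```

```bash
python3 - <<'E'
from h import *
F=[]
for i in range(5): grab('top');F.append(observe()['force'])
print(np.mean(F,0),np.std(F,0),observe()['position'])
E
```

```text
[  0.74041474 -15.58350436  -7.22233475] [0.32518153 0.27705191 0.6432327 ] [0.55617049 0.09275478 0.10832437]
```

The last 0.5 mm moved the tool only 0.1 mm and added 2 N, so the pad has met its hard stop. Now I'll lower the bar close to the tooth tops before letting go.

Call:
{"api": "apply_moves", "payload": {"jaw": [-1,-1,-1,-1,-1], "translation": [[0,0,-0.001],[0,0,-0.002],[0,0,-0.0025],[0,0,-0.0025],[0,0,-0.0025]], "angular": [[0,0,0],[0,0,0],[0,0,0],[0,0,0],[0,0,0]]}}

```text
clock: 14.8
position: [0.5562, 0.0927, 0.1058]
tool_rot: [-1.573, 0.0, 0.007]
force: [-0.1, -14.4, -8.3]
grip_width: 0.0102
```

Call:
{"api": "apply_moves", "payload": {"jaw": [-1,-1,-1], "translation": [[0,0,-0.0005],[0,0,-0.001],[0,0,-0.001]], "angular": [[0,0,0],[0,0,0],[0,0,0]]}}

```text
clock: 15.1
position: [0.5562, 0.0928, 0.1048]
tool_rot: [-1.573, 0.0, 0.007]
force: [0.3, -15.7, -6.5]
grip_width: 0.0103
```

Call:
{"api": "apply_moves", "payload": {"jaw": [-0.3,0,0.3,0.3,0.3], "translation": [[0,0,0],[0,0,0],[0,0,0],[0,0,0],[0,0,0]], "angular": [[0,0,0],[0,0,0],[0,0,0],[0,0,0],[0,0,0]]}}

```text
clock: 15.6
position: [0.5563, 0.0951, 0.105]
tool_rot: [-1.571, -0.0, 0.009]
force: [0.7, 0.2, -0.6]
grip_width: 0.0559
```

```bash
python3 - <<'E'
from h import *
f=grab('wrist','w4.png');print(observe()['force'],observe()['position'])
E
```

```text
[-0.61288985 -0.25283305  0.36317325] [0.55628486 0.09508394 0.1049942 ]
```

View pics/w4.png

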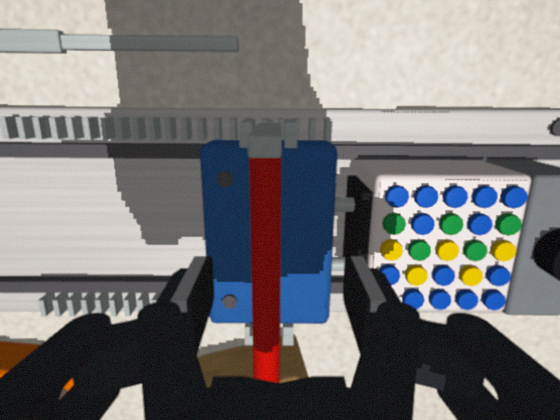

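The tool is free (force about 0). The carriage has moved back a few mm, the pad is still partly in, and the box is against the stop. I'll retreat straight up, then check the bar height.

Call:
{"api": "apply_moves", "payload": {"jaw": [0.4,0.4,0.4,0.4,0.4], "translation": [[0,0,0.02],[0,0,0.05],[0,0,0.09],[0,0,0.13],[0,0,0.13]], "angular": [[0,0,0],[0,0,0],[0,0,0],[0,0,0],[0,0,0]]}}

```text
clock: 16.15
position: [0.5582, 0.0951, 0.2397]
tool_rot: [-1.569, -0.007, 0.009]
force: [0.1, 0.4, -0.3]
grip_width: 0.0599
```

Call:
{"api": "apply_moves", "payload": {"jaw": [0.4,0.4,0.4,0.4,0.4], "translation": [[-0.04,0,0.02],[-0.08,0,0.04],[-0.12,0,0.06],[-0.15,0,0.08],[-0.15,0,0.08]], "angular": [[0,0,0],[0,0,0],[0,0,0],[0,0,0],[0,0,0]]}}

```text
clock: 16.65
position: [0.4042, 0.0951, 0.317]
tool_rot: [-1.568, -0.002, 0.01]
force: [1.8, -0.2, -0.2]
grip_width: 0.0597
```

```bash
python3 - <<'E'
from h import *
b=grab('side');w=grab('wrist');t=grab('top')
B=cv2.resize(b['pixels'][160:260,200:340],(560,400),interpolation=cv2.INTER_CUBIC)
o=np.zeros((600,800,3),np.uint8);o[:400,:560]=B;o[400:580,560-60:740]=cv2.resize(w['pixels'],(240,180))
o[402:602,:480]=cv2.resize(t['pixels'][180:280,170:410],(480,200))[:198]
cv2.imwrite('pics/s5.png',o[...,::-1])
print(w['t'],observe()['position'])
E
```

```text
[-0.09180269 -0.44625587  0.32434573] [0.40655732 0.09507259 0.31486466]
```

View pics/s5.png

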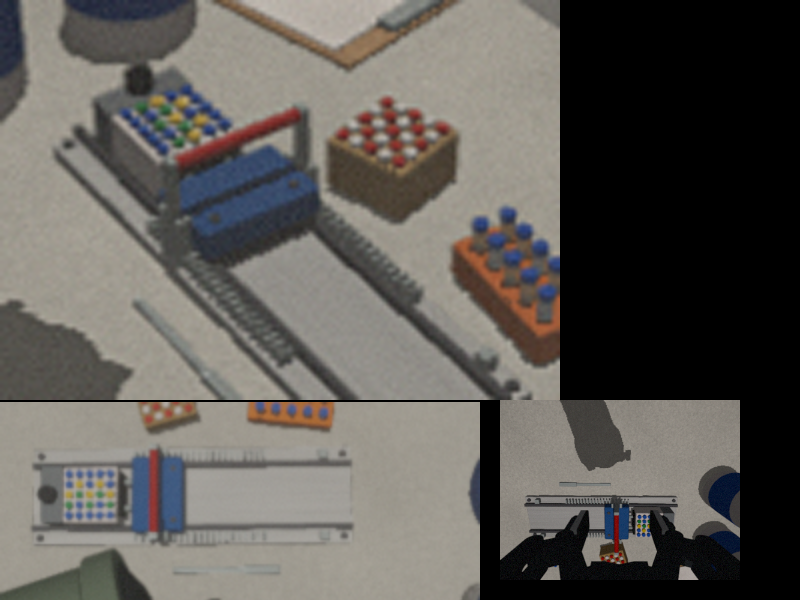

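The side view shows the box against the stop and the bar over the carriage. I'll check the bar height against the starting images: 9 mm of lift would shift the side ray by about 8 mm.

```bash
python3 - <<'E'
from h import *
def ext(f,x0,x1,y0,y1):
    hs=cv2.cvtColor(f['pixels'],cv2.COLOR_RGB2HSV)
    m=((hs[...,0]<6)|(hs[...,0]>172))&(hs[...,1]>130)&(hs[...,2]>60);k=np.zeros_like(m);k[y0:y1,x0:x1]=1
    p=np.argwhere(m&k)[:,::-1].astype(float);print(len(p),p.min(0),p.max(0));return p
t=grab('top');s=grab('side')
P=ext(t,235,260,200,250);S=ext(s,243,276,185,203)
print('top',ray(t,P,.1).mean(0))
for z in(.097,.106):print('side',ray(s,[S.mean(0)],z))
o=observe();print(o['force'],o['clock'])
E
```

```text
146 [245. 204.] [248. 243.]
79 [245. 188.] [274. 201.]
top [0.55697291 0.0901623  0.1       ]
side [[0.55806476 0.08975804 0.097     ]]
side [[0.55177103 0.07926642 0.106     ]]
[-0.43784841  0.20830427 -0.18516433] 16.9
```

```bash
python3 -c "
from h import *
print(workorder.job_done())"
```

```text
the job is handed in; nothing more can be done
None
```

I clamped the box and handed the job in at about 17 s; no verdict was reported.

I gripped the release bar and lifted it about 12 mm. I then slid the carriage about 174 mm, until the pad met its hard stop with the box against the end stop. The push on the wrist peaked at about 15.6 N. That includes about 1.5 N of carriage friction, so the box took roughly 14 N. I lowered the bar close to the tooth tops, let go, and moved the arm away.

**Last checks:**
- **Bar:** the top and side cameras agree within 1 mm when the bar is taken as fully down. At tooth-top height they would differ by about 10 mm, so it has dropped into a notch.
- **Clamp:** the carriage moved back only about 2.5 mm. The pad should therefore still be about 9 mm in, pressing with an estimated 10 N; I had no direct reading of this.
- **Box:** it stands flat against the end stop in the images.
- **Arm:** it is clear of everything, with the measured force near zero.
- **Other things on the table:** I touched none of them, and those I could see in the last pictures looked unmoved. I did not measure their positions.

No check failed or disagreed.

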